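# Gauge two drive sleeves and sort them

### The arm

A 6-joint arm with a two-finger parallel gripper is mounted at the origin on the work surface. World frame = base frame: x ahead of the robot, y to its left, z up, the work surface at z = 0. Lengths are in m, angles in rad, forces in N, time in s.
With the tool pointing down it reaches from about 0.35 to 0.775 m from the base axis. Payload 5.5 kg.
Tool frame: the origin (TCP) lies between the finger pads; the fingertips stand 11 mm ahead of it and the grasp point (between the pads) lies 8 mm behind it (tips_ahead is the distance from the TCP to the fingertips, in m); z points along the fingers, y is the line along which they close (so a half turn about z gives the same grasp; the last joint's range is limited). The gripper opens to 85 mm and grips with 20 to 120 N. Pads are 22 mm wide; open, the fingers measure 114 mm over their backs; the gripper's body (76 mm by 85 mm) begins 54 mm behind the grasp point. The pads swing forward as they close: fully open they stand 13 mm farther back than shut.
Start: joints at [1.024, 0.313, 0.046, 1.304, 0, 1.431], TCP at [0.228, 0.528, 0.242] pointing down, gripper open.
Joint ranges: [-2.76, 2.76], [-0.86, 1.69], [-1.03, 1.26], [-2.2, 2.34], [-1.47, 1.5], [-3.14, 3.14]. Speed limits (rad/s): [2.57, 2.57, 3.14, 3.14, 3.14, 3.14].

### API

Orientations are given as a unit quaternion [w, x, y, z].
In Python, from workcell import * gives the robot as it stands. The module is installed in compiled form; this text tells all that it offers.
- The arm moves only by the tool jog_arm, never from a script. Its argument "moves" is a list of rows, each an object with "fingers": the closure, from 0 (fully open) to 1 (shut); "slide": the shift along the tool's x, y, z in mm, a list of three; "angular": the turn, a rotation vector about the tool's x, y, z in degrees, a list of three. A call has 1 to 10 rows; each row is the pose to reach, as a shift and turn from the pose commanded when the call began, along the tool's axes at that moment; what a row does not reach only later rows make up. A row lasts 1/12 s, in which the tool goes at most 41.7 mm and 7.16 degrees, less where a joint would pass 70% of its speed; a pose out of reach is approached as far as the arm can. A call with a gripper value outside its range is refused whole. The fingers move at their own pace and stop on an object; "squeeze" is the grip in N (left out, the last holds). Time passes only in rows, so rows that repeat a pose let the fingers close. It gives the time, the measured TCP pose, the force, the opening and the grip force at its end, in the units of the state.
- get_state(): the state, without advancing time (a new reading comes with each control period).
- read_camera(name): name is "scene" or "top" or "wrist"; returns a dict with "color" (384x512x3 uint8, red, green, blue), "fovy" (degrees; the focal length in pixels is half the picture's height over the tangent of half this angle, whatever the lens; pixels are square), "cx", "cy" (the principal point, pixels), "D" ([k1, k2, p1, p2, k3] as OpenCV has them; the pictures are not rectified), "world_from_camera" (4x4, takes a point from camera to world coordinates); the wrist camera has in their place "tool_from_camera" (4x4, takes a point from camera to tool coordinates, whose origin is the TCP and whose axes are the flange's). Camera axes: x right, y down, z forward; pixel columns grow to the right and rows downward; lengths in m; the calibration is good to about 2 mm. A picture is of the moment at which its call begins: read the wrist's pose just before it. There is no depth.
- hand_in(): hands the job in; it is judged then, once.
Trained networks look in a picture, given as the dict that the camera call returned (one of the last four; its "shot" number tells which), for a name from the list of things; names that differ only in an ending like _2 or _b are one class to them, and where a whole thing is asked for, a point or a joint stands for the part that bears it (a point fixed in the world has none). Each returns a list of dicts, best first, with "p" (0 to 1); they miss things now and then, are a little off and sometimes report something else, mostly with a low value. They report only what shows in the picture. A call takes as long as a camera call. They do not tell look-alikes from the thing itself.
- look_for(target, picture): "point" ([column, row] in pixels, amid what is visible of it).
- tip_of(target, picture): "point" ([column, row] in pixels: a listed point, or the origin of a listed thing).
The state is a dict: "clock": time; "joint_pos": joint angles; "qvel": joint speeds; "tau": joint torques, N m; "tcp_pos": TCP position; "orientation": TCP orientation; "wrist_force": force on the tool from outside, world axes, zero at the start; "ft_torque": the same for the moment, N m; "finger_gap": finger opening in m; "grip_force": force on a finger pad.
Only numpy, scipy, OpenCV 4.12 (cv2) and the standard library are available. Lean on these libraries where they do the work, as an engineer would, in place of code of your own. Each camera call takes 0.05 s, during which the arm holds its last target. There are 200 camera calls.

### The job

Check the two square-bored aluminium sleeves on the leaning gauge pin, one at a time: take one, push it gently over the pin and feel, turning it, whether it drops fully home over the square or stays stuck on top of it; then stand it upright in the square tray if it went home, or in the round dish if it did not, before trying the other one the same way. Sort both, leave the other things on the bench where they are, and do not force a sleeve.

Things in the scene. Friction and masses are not known exactly. Their poses are not given: they have to be found in the camera images.
- sleeve_1_center (a point): one of two bare aluminium coupling sleeves, alike outside: square tubes 36 x 36 mm, 80 mm long, standing upright on the bench, with a square bore right through, parallel to the outer faces. This point is its centre, 40 mm above its foot; z runs along it (up), x and y are square to its faces. A quarter turn changes nothing. 0.13 to 0.24 kg.
- sleeve_2_center (a point): one of two bare aluminium coupling sleeves, alike outside: square tubes 36 x 36 mm, 80 mm long, standing upright on the bench, with a square bore right through, parallel to the outer faces. This point is its centre, 40 mm above its foot; z runs along it (up), x and y are square to its faces. A quarter turn changes nothing. 0.13 to 0.24 kg.
- sleeve_1: the same sleeve as sleeve_1_center; this point is the middle of its foot. One of the two sleeves has a bore of 25 mm (1.5 mm of play a side on the gauge's square), the other a bore of 18 mm, too small for it; which is which must be found by trying.
- sleeve_2: the same sleeve as sleeve_2_center; this point is the middle of its foot. One of the two sleeves has a bore of 25 mm (1.5 mm of play a side on the gauge's square), the other a bore of 18 mm, too small for it; which is which must be found by trying.
- gauge: dark steel gauge stand, fixed to the bench, base plate 130 x 110 mm, 12 mm thick; origin on the bench, 72 mm straight below pin_foot; x points away from the leaning side. It carries the boss and the pin.
- pin_foot (a point): foot of the bright steel gauge pin: centre of the flat end (62 mm across) of a round dark boss, 72 mm above the bench. z points out along the pin, which leans 32 degrees from vertical, mostly towards world -y (the robot's right); x lies in the plane of the lean, y level. A sleeve fully home has its foot on this face (centre 40 mm up z).
- square_top (a point): on the pin's axis, 30 mm up from pin_foot, same axes: the upper end of the pin's square part, 22 x 22 mm. The square does not turn; it is set turned about the pin by up to 30 degrees (0.52 rad) either way from these x and y: the angle is not told and must be felt or seen. The large-bored sleeve drops over it when square with it to about 6 degrees.
- pin_tip (a point): the pin's free end, 62 mm from pin_foot, same axes, 8 mm diameter, tapering out to 15.6 mm at 54 mm from the foot; then a round pilot 15.6 mm to 33 mm, then a 45 degree cone out to 22 mm at 30 mm. A sleeve slides freely over tip and pilot and stops with its foot 30 to 32 mm above pin_foot, on the cone or the square's corners.
- tray_floor (a point): square grey tray, fixed, 120 x 120 mm outside, rim 18 mm high, walls 4 mm; this point is the centre of its inner floor, 4 mm above the bench. For the sleeve that fits.
- dish_floor (a point): round grey dish, fixed, 114 mm across the rim, 18 mm high, walls 3 mm; this point is the centre of its inner floor (about 50 mm radius), 4 mm above the bench. For the sleeve that does not fit.
- tape: roll of paper tape lying flat, 90 mm across, 22 mm high; leave it alone. Origin at the centre of its underside
- bottle: white solvent bottle, 48 mm across, 120 mm tall; leave it alone. Origin at the centre of its underside
- driver: black-handled screwdriver lying on the bench, about 200 mm long; leave it alone. Origin at the centre of its underside
- heatsink: dark finned heat sink, 50 x 42 x 25 mm; leave it alone. Origin at the centre of its underside
- mug: white mug, 80 mm across, 90 mm tall; leave it alone. Origin at the centre of its underside
Things that resemble listed ones, but are neither listed nor needed, are in the scene too. Leave any green or orange look-alike of the part that bears tray_floor alone. What is shaped like the sleeve_1 but pink or purple is not meant.

How it is judged:
On the way, in this order (a step that is already met when the one before it is completed fails the run):
1. the first sleeve is tried on the pin: it is fully home (foot within 3.5 mm of the boss) if it fits, or it presses on the top of the square if it does not (((x of sleeve_1_center in the frame of pin_foot between -0.006 and 0.006 m and y of sleeve_1_center in the frame of pin_foot between -0.006 and 0.006 m and angle between the z axis of sleeve_1 and the z axis of pin_foot, either way round below 0.12 rad and z of sleeve_1_center in the frame of pin_foot between 0.034 and 0.0435 m) or (x of sleeve_2_center in the frame of pin_foot between -0.006 and 0.006 m and y of sleeve_2_center in the frame of pin_foot between -0.006 and 0.006 m and angle between the z axis of sleeve_2 and the z axis of pin_foot, either way round below 0.12 rad and z of sleeve_2_center in the frame of pin_foot between 0.034 and 0.076 m and contact force between sleeve_2 and gauge above 1 N))), for 0.1 s.
2. with the first sleeve standing released in its right place, the other one is tried on the pin likewise ((((horizontal distance between sleeve_1_center and tray_floor below 0.036 m and height (world z) of sleeve_1_center between 0.038 and 0.048 m and angle between sleeve_1's own z axis and vertical below 0.1 rad and contact force between sleeve_1 and the fingers below 0.1 N) and (x of sleeve_2_center in the frame of pin_foot between -0.006 and 0.006 m and y of sleeve_2_center in the frame of pin_foot between -0.006 and 0.006 m and angle between the z axis of sleeve_2 and the z axis of pin_foot, either way round below 0.12 rad and z of sleeve_2_center in the frame of pin_foot between 0.034 and 0.076 m and contact force between sleeve_2 and gauge above 1 N)) or ((horizontal distance between sleeve_2_center and dish_floor below 0.036 m and height (world z) of sleeve_2_center between 0.038 and 0.048 m and angle between sleeve_2's own z axis and vertical below 0.1 rad and contact force between sleeve_2 and the fingers below 0.1 N) and (x of sleeve_1_center in the frame of pin_foot between -0.006 and 0.006 m and y of sleeve_1_center in the frame of pin_foot between -0.006 and 0.006 m and angle between the z axis of sleeve_1 and the z axis of pin_foot, either way round below 0.12 rad and z of sleeve_1_center in the frame of pin_foot between 0.034 and 0.0435 m)))), for 0.1 s.
At the end, for the whole second after the job is handed in: The sleeve that fits stands upright (within 6 degrees) on the floor of the square tray, the one that does not on the floor of the round dish, each centre within 36 mm of the tray's or dish's centre, both released and at rest (horizontal distance between sleeve_1_center and tray_floor below 0.036 m and height (world z) of sleeve_1_center between 0.038 and 0.048 m and angle between each of sleeve_1, sleeve_2's own z axis and vertical below 0.1 rad and contact force between each of sleeve_1, sleeve_2 and the fingers below 0.1 N and horizontal distance between sleeve_2_center and dish_floor below 0.036 m and height (world z) of sleeve_2_center between 0.038 and 0.048 m and linear speed of each of sleeve_1, sleeve_2 below 0.02 m/s); the robot touches nothing.
It fails at once if a sleeve is forced: more than 60 N between a sleeve and the gauge (all its touching faces added up) (contact force between any of sleeve_1, sleeve_2 and gauge above 60 N).
It fails at once if a bystander is moved by more than 30 mm (distance of any of tape, bottle, driver, heatsink, mug from where it was at the start of the episode above 0.03 m).
It also fails if it takes over 72 s, if anything falls off the work surface, if the arm or the gripper's body presses on something with over 40 N, if the wrist force passes 120 N, or if a joint passes its speed limit or range.

## Working session

There is one attempt and no reset: what is moved stays moved. The work goes in short steps, Python scripts to look and compute and a tool call to move; the robot and the scene stay as the last step left them, time stands still between calls to the robot, and variables do not carry over. Pictures are saved under pics/ and viewed, at most 10 in all, crops included, and the job is handed in when it is done.

Besides the shell and the picture viewer there is one more tool, called after "Request:" as name([rows], argument=value, ...), one row to a line, values as JSON. jog_arm: Moves the arm, as the interface text tells. Its arguments: {"type":"object","properties":{"moves":{"type":"array","items":{"type":"object","properties":{"fingers":{"type":"number"},"slide":{"type":"array","items":{"type":"number"}},"angular":{"type":"array","items":{"type":"number"}}}}},"squeeze":{"type":"number"}},"required":["moves"]}

```bash
mkdir -p pics; cat > h.py <<'E'
from workcell import *
import numpy as np, cv2
from scipy.spatial.transform import Rotation as R
def K(p):
    h=p["color"].shape[0]; f=h/2/np.tan(np.radians(p["fovy"])/2)
    return np.array([[f,0,p["cx"]],[0,f,p["cy"]],[0,0,1.]])
def TR(s):
    T=np.eye(4); q=s["orientation"]; T[:3,:3]=R.from_quat([q[1],q[2],q[3],q[0]]).as_matrix(); T[:3,3]=s["tcp_pos"]; return T
def shot(name):
    s=get_state(); p=read_camera(name)
    p["T"]=np.array(p["world_from_camera"]) if "world_from_camera" in p else TR(s)@np.array(p["tool_from_camera"])
    return p
def ray(p,uv):
    u=cv2.undistortPoints(np.array([[uv]],float),K(p),np.array(p["D"],float))[0,0]
    d=p["T"][:3,:3]@np.array([u[0],u[1],1]); return p["T"][:3,3],d/np.linalg.norm(d)
def atz(p,uv,z):
    o,d=ray(p,uv); return o+d*(z-o[2])/d[2]
def proj(p,X):
    Ti=np.linalg.inv(p["T"]); X=np.atleast_2d(X)
    return cv2.projectPoints((X@Ti[:3,:3].T+Ti[:3,3]),np.zeros(3),np.zeros(3),K(p),np.array(p["D"],float))[0][:,0]
def tri(rs):
    A=np.zeros((3,3));b=np.zeros(3)
    for o,d in rs: M=np.eye(3)-np.outer(d,d);A+=M;b+=M@o
    X=np.linalg.solve(A,b); return X,[np.linalg.norm(np.cross(X-o,d)) for o,d in rs]
def save(p,n,crop=None,k=1):
    im=p["color"][...,::-1]
    if crop: a,b,c,d=crop; im=im[b:d,a:c]
    cv2.imwrite("pics/"+n,cv2.resize(im,None,fx=k,fy=k,interpolation=cv2.INTER_CUBIC))
E
cat > a.py <<'E'
from h import *
S=shot("scene");T=shot("top")
save(S,"s.png",k=1.5);save(T,"t.png",k=1.5)
Z={"sleeve_1":0,"sleeve_1_center":.04,"tray_floor":.004,"dish_floor":.004,"gauge":0,"pin_foot":.072,"square_top":.097,"pin_tip":.125}
for n,z in Z.items():
  for nm,p in (("S",S),("T",T)):
    for r in tip_of(n,p)[:5]: print(n,nm,round(r["p"],2),np.round(r["point"],1),atz(p,r["point"],z).round(4))
for nm,p in (("S",S),("T",T)): print(nm,p["T"].round(3).tolist())
E
python3 a.py
```

```text
sleeve_1 S 0.77 [159.1 232.9] [ 0.5573 -0.2494  0.    ]
sleeve_1 S 0.76 [205.6 245.7] [ 0.618  -0.1033  0.    ]
sleeve_1 S 0.61 [129.  230.5] [ 0.5393 -0.3463  0.    ]
sleeve_1 S 0.6 [136.7 205. ] [ 0.4374 -0.3328  0.    ]
sleeve_1 S 0.57 [254.4 209.7] [0.4946 0.06   0.    ]
sleeve_1 T 0.69 [380.1 177.7] [ 0.5433 -0.3423  0.    ]
sleeve_1 T 0.67 [378.6 215.2] [ 0.4265 -0.3341  0.    ]
sleeve_1 T 0.66 [348.7 171.5] [ 0.563  -0.2459  0.    ]
sleeve_1 T 0.47 [296.7 151.5] [ 0.6273 -0.084   0.    ]
sleeve_1 T 0.24 [173.2 222. ] [0.4036 0.303  0.    ]
sleeve_1_center S 0.78 [209.5 237.2] [ 0.6142 -0.0876  0.04  ]
sleeve_1_center S 0.64 [124.4 222.3] [ 0.5351 -0.3505  0.04  ]
sleeve_1_center S 0.57 [158.7 227.1] [ 0.5631 -0.2423  0.04  ]
sleeve_1_center T 0.79 [351.7 163.8] [ 0.5803 -0.2467  0.04  ]
sleeve_1_center T 0.68 [388.  176.6] [ 0.5409 -0.354   0.04  ]
sleeve_1_center T 0.47 [301.7 148.4] [ 0.6284 -0.0959  0.04  ]
tray_floor S 0.85 [364.3 151.2] [0.2592 0.5081 0.004 ]
tray_floor S 0.69 [312.9 145.5] [0.2099 0.3169 0.004 ]
tray_floor T 0.97 [168.1 285. ] [0.2119 0.3121 0.004 ]
tray
[... 331 characters left out ...]
[254.3 210.6] [0.5519 0.0534 0.072 ]
pin_foot S 0.23 [133.2 197.5] [ 0.4641 -0.3233  0.072 ]
pin_foot T 0.62 [250.7 171.5] [0.5518 0.0592 0.072 ]
square_top S 0.71 [249.3 202.3] [0.5378 0.0395 0.097 ]
square_top T 0.76 [257.4 171.8] [0.5469 0.0388 0.097 ]
square_top T 0.3 [253.1 178. ] [0.5287 0.0513 0.097 ]
pin_tip S 0.84 [243.6 201. ] [0.5533 0.0214 0.125 ]
pin_tip T 0.66 [263.3 173.1] [0.5387 0.0216 0.125 ]
pin_tip T 0.61 [221.  132.6] [0.6563 0.1432 0.125 ]
S [[0.099, 0.762, -0.64, 1.202], [0.995, -0.073, 0.066, -0.018], [0.004, -0.644, -0.765, 0.946], [0.0, 0.0, 0.0, 1.0]]
T [[0.003, -0.994, 0.11, 0.368], [-1.0, -0.001, 0.022, 0.02], [-0.022, -0.11, -0.994, 1.224], [0.0, 0.0, 0.0, 1.0]]
```

```bash
python3 -c "
from h import *
s=get_state();print(s)"
```

```text
{'clock': 0.9, 'joint_pos': array([ 1.02440551e+00,  3.13137529e-01,  4.61085722e-02,  1.30359042e+00,
       -2.13534793e-05,  1.43119417e+00]), 'qvel': array([-1.79304667e-03,  1.11800028e-03, -2.00130014e-03,  7.21290046e-06,
        1.13530321e-03, -1.23883645e-03]), 'tau': array([-2.32731099e-04, -4.80446184e+01,  2.98815072e+01, -4.85274234e-05,
       -2.98271061e-04, -4.18717093e-06]), 'tcp_pos': array([0.22754578, 0.5281111 , 0.24236227]), 'orientation': array([3.98094997e-05, 2.01994848e-01, 9.79386580e-01, 7.97295916e-05]), 'wrist_force': array([-0.38018357,  0.01398475, -0.32588355]), 'ft_torque': array([-0.0155987 ,  0.0264223 ,  0.02655275]), 'grip_force': 0.0, 'finger_gap': 0.08528323616047104}
```

View pics/s.png

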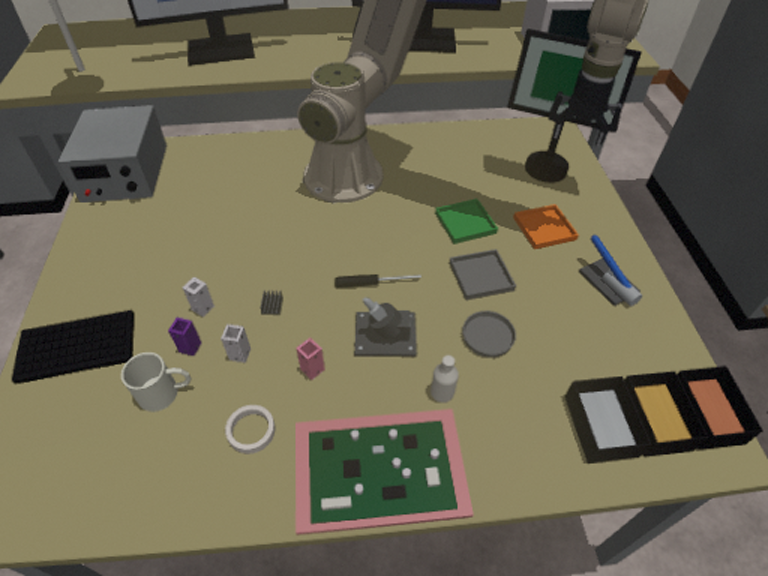

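View pics/t.png

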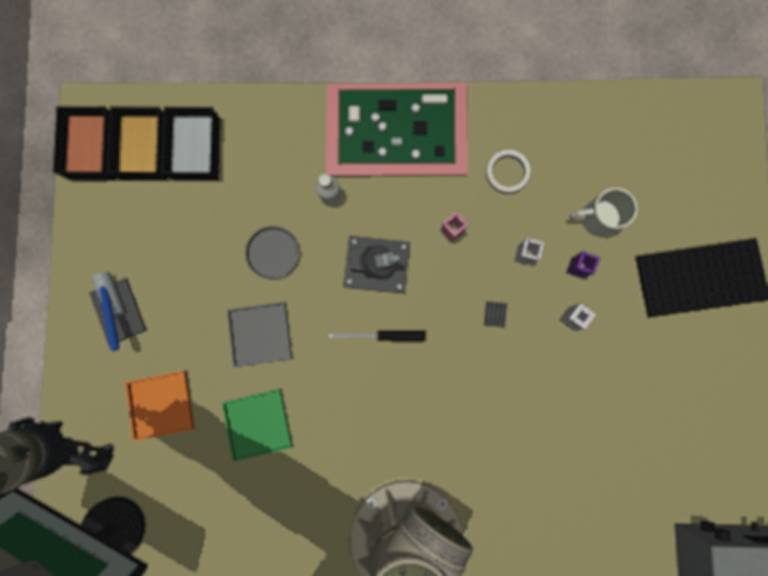

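The scene view shows the silver sleeves at about (198,297) and (235,342) of the 768-wide picture, with the gauge at (385,330), the grey tray at (482,273) and the dish at (488,333). The top view shows the sleeves at (582,316) and (531,250). The pink and purple sleeves and the green and orange trays are look-alikes. Next I'll look along the pin with the wrist camera.

```bash
cat >> h.py <<'E'
def pose(z,yaw):
    "R with tool z along z; tool y = level-ish dir at yaw projected normal to z"
    z=np.array(z,float);z/=np.linalg.norm(z); y=np.array([np.cos(yaw),np.sin(yaw),0]);y-=z*(y@z);y/=np.linalg.norm(y)
    return np.c_[np.cross(y,z),y,z]
def go(p,Rm,msg=""):
    T=TR(get_state()); d=T[:3,:3].T@(np.array(p)-T[:3,3])*1000; w=R.from_matrix(T[:3,:3].T@Rm).as_rotvec(degrees=True)
    print(msg,"slide",d.round(1).tolist(),"ang",w.round(1).tolist(),"rows",max(np.linalg.norm(d)/41.7,np.linalg.norm(w)/7.16).round(1))
E
python3 - <<'E'
from h import *
W=read_camera("wrist");print(np.array(W["tool_from_camera"]).round(3).tolist(),W["fovy"],W["cx"],W["cy"])
TC=np.array(W["tool_from_camera"])
f=np.array([.552,.056,.072]);a=np.array([-.08,-.52,.85]);a/=np.linalg.norm(a)
for yaw in (0,np.pi/2,1.164,-.5):
    Rm=pose(-a,yaw); 
    # camera looks at mid-pin from 0.2 along axis
    cz=Rm@TC[:3,2]; go(f+.03*a-.2*cz-Rm@TC[:3,3],Rm,yaw); print(f+.03*a-.2*cz-Rm@TC[:3,3])
E
```

```text
[[-0.001, -0.958, -0.286, 0.073], [1.0, -0.001, 0.0, 0.001], [-0.001, -0.286, 0.958, -0.131], [0.0, 0.0, 0.0, 1.0]] 59.69319363059764 254.06109567337705 188.2030316953459
0 slide [-501.4, -364.0, 101.5] ang [-22.3, 25.2, 66.2] rows 15.1
[ 0.54397762 -0.00452779  0.14081456]
1.5707963267948966 slide [-511.4, -345.8, 92.1] ang [-32.0, 1.2, -24.2] rows 15.0
[0.56043561 0.00819197 0.15014504]
1.164 slide [-512.2, -352.1, 96.0] ang [-30.6, 8.6, 2.4] rows 15.1
[0.55869453 0.0021187  0.14626576]
-0.5 slide [-494.7, -364.9, 101.0] ang [-17.2, 30.9, 89.9] rows 14.9
[ 0.53753306 -0.00277077  0.14128289]
```

```bash
python3 - <<'E'
from h import *
W=read_camera("wrist");TC=np.array(W["tool_from_camera"])
f=np.array([.552,.056,.072]);a=np.array([-.08,-.52,.85]);a/=np.linalg.norm(a)
Rm=pose(-a,1.4); cz=Rm@TC[:3,2]; t=f+.03*a-.27*cz-Rm@TC[:3,3]; print(t); go(t,Rm)
E
```

```text
[ 0.53499938 -0.02597781  0.20572471]
 slide [-501.6, -387.2, 36.6] ang [-31.5, 4.4, -13.0] rows 15.2
```

Request:
jog_arm([
  {"slide":[-501.6,-387.2,-10],"angular":[-31.5,4.4,-13],"fingers":0},
  {"slide":[-501.6,-387.2,-10],"angular":[-31.5,4.4,-13],"fingers":0},
  {"slide":[-501.6,-387.2,-10],"angular":[-31.5,4.4,-13],"fingers":0},
  {"slide":[-501.6,-387.2,-10],"angular":[-31.5,4.4,-13],"fingers":0},
  {"slide":[-501.6,-387.2,-10],"angular":[-31.5,4.4,-13],"fingers":0},
  {"slide":[-501.6,-387.2,-10],"angular":[-31.5,4.4,-13],"fingers":0},
  {"slide":[-501.6,-387.2,-10],"angular":[-31.5,4.4,-13],"fingers":0},
  {"slide":[-501.6,-387.2,-10],"angular":[-31.5,4.4,-13],"fingers":0},
  {"slide":[-501.6,-387.2,-10],"angular":[-31.5,4.4,-13],"fingers":0},
  {"slide":[-501.6,-387.2,-10],"angular":[-31.5,4.4,-13],"fingers":0},
])

```text
clock: 1.83
tcp_pos: [0.4254, 0.1708, 0.2492]
orientation: [0.019, 0.084, 0.958, 0.273]
wrist_force: [0.8, 0.6, 0.1]
finger_gap: 0.0854
grip_force: 0.0
```

```bash
python3 - <<'E'
from h import *
TC=np.array(read_camera("wrist")["tool_from_camera"])
f=np.array([.552,.056,.072]);a=np.array([-.08,-.52,.85]);a/=np.linalg.norm(a)
Rm=pose(-a,1.4); cz=Rm@TC[:3,2]; t=f+.03*a-.27*cz-Rm@TC[:3,3]; print(t,get_state()["clock"]); go(t,Rm)
E
```

```text
[ 0.5347556  -0.02570596  0.20613498] 1.8833
 slide [-136.5, -165.9, -53.2] ang [-0.2, 0.4, -0.2] rows 5.3
```

Request:
jog_arm([
  {"slide":[-136,-166,-53]},
  {"slide":[-136,-166,-53]},
  {"slide":[-136,-166,-53]},
  {"slide":[-136,-166,-53]},
  {"slide":[-136,-166,-53]},
  {"slide":[-136,-166,-53]},
  {"slide":[-136,-166,-53]},
  {"slide":[-136,-166,-53]},
])

```text
schema error: expected keys fingers, slide, angular
```

```bash
python3 - <<'E'
from h import *
import pickle
p=shot("wrist");save(p,"w1.png",k=1.5);pickle.dump(p,open("w1.pkl","wb"))
s=get_state();print(s["tcp_pos"],s["wrist_force"],s["joint_pos"].round(2))
for n,z in {"pin_foot":.072,"square_top":.097,"pin_tip":.125,"gauge":0}.items():
    for r in tip_of(n,p)[:2]: print(n,round(r["p"],2),np.round(r["point"],1),atz(p,r["point"],z).round(4))
E
```

```text
[0.4290527  0.16785012 0.24854181] [-0.34571463  1.06168122  0.44267957] [-0.15 -0.   -0.42  1.14  0.55  0.03]
gauge 0.64 [ 51.8 303. ] [ 0.5485  0.0522 -0.    ]
```

View pics/w1.png

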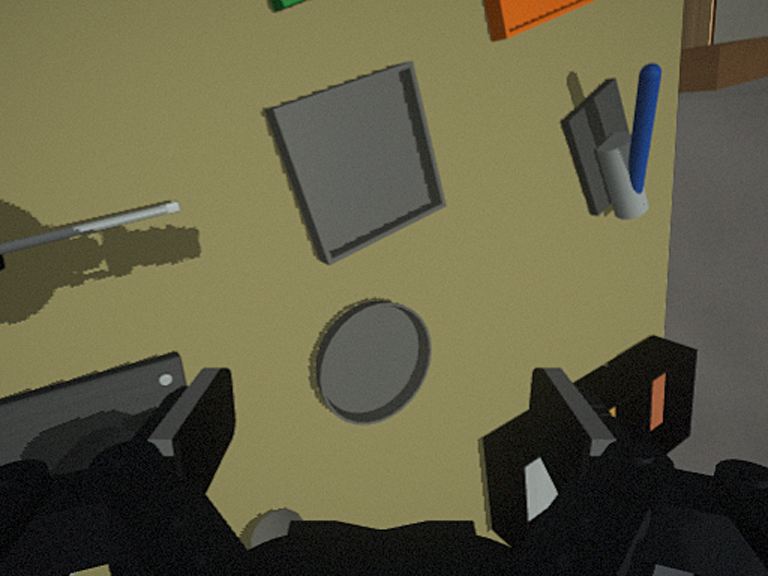

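The jog was refused because every key is needed. This view shows the tray centred near (355,165) and the dish near (372,362), in view pixels. I'll use those for the placing positions and then continue.

Request:
jog_arm([
  {"slide":[-136,-166,-53],"angular":[0,0,0],"fingers":0},
  {"slide":[-136,-166,-53],"angular":[0,0,0],"fingers":0},
  {"slide":[-136,-166,-53],"angular":[0,0,0],"fingers":0},
  {"slide":[-136,-166,-53],"angular":[0,0,0],"fingers":0},
  {"slide":[-136,-166,-53],"angular":[0,0,0],"fingers":0},
  {"slide":[-136,-166,-53],"angular":[0,0,0],"fingers":0},
  {"slide":[-136,-166,-53],"angular":[0,0,0],"fingers":0},
])

```text
clock: 2.72
tcp_pos: [0.5308, -0.0174, 0.2035]
orientation: [0.017, 0.084, 0.958, 0.273]
wrist_force: [0.5, 0.9, 0.5]
finger_gap: 0.085
grip_force: 0.0
```

```bash
python3 - <<'E'
from h import *
import pickle
q=pickle.load(open("w1.pkl","rb"))
for uv in ((355,165),(372,365)): print(atz(q,(uv[0]/1.5,uv[1]/1.5),.006))
p=shot("wrist");save(p,"w2.png",k=1.5);pickle.dump(p,open("w2.pkl","wb"))
s=get_state();print(s["tcp_pos"],s["joint_pos"].round(2))
for n,z in {"pin_foot":.072,"square_top":.097,"pin_tip":.125,"gauge":0}.items():
    for r in tip_of(n,p)[:2]: print(n,round(r["p"],2),np.round(r["point"],1),atz(p,r["point"],z).round(4))
E
```

```text
[0.4039334  0.29761626 0.006     ]
[0.57877961 0.28000046 0.006     ]
[ 0.52959269 -0.01564677  0.2041453 ] [-0.47  0.32 -0.15  1.29  0.52 -0.35]
pin_foot 0.9 [243.1 181.1] [0.5455 0.0517 0.072 ]
square_top 0.9 [240.2 197.4] [0.5477 0.0339 0.097 ]
pin_tip 0.65 [238.5 209.5] [0.5431 0.0173 0.125 ]
gauge 0.96 [209.9 167.2] [0.5469 0.0529 0.    ]
```

View pics/w2.png

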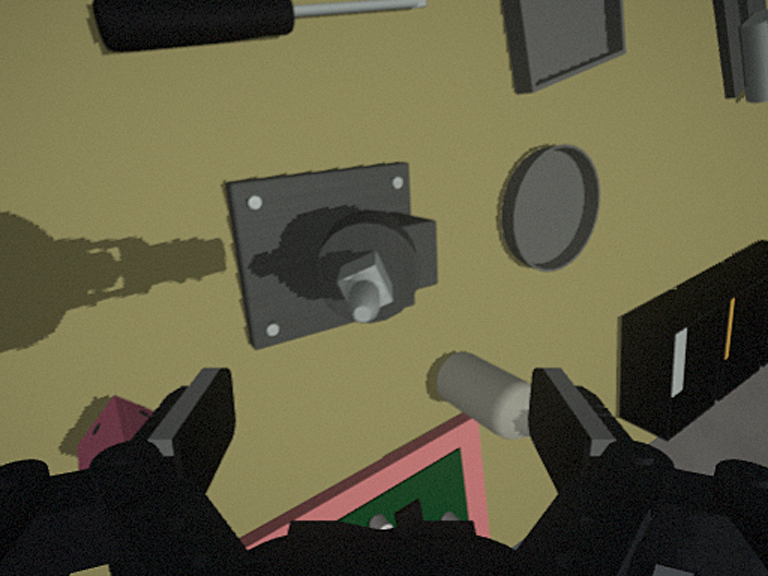

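The pin is clearly visible: the tip is near (362,312), and the square runs from about (340,280) to (390,300) with its edges turned. The plate corners are at (228,183), (407,163) and (253,349), and they give the lean heading.

```bash
python3 - <<'E'
from h import *
import pickle
p=pickle.load(open("w2.pkl","rb"))
c=[atz(p,(u/1.5,v/1.5),.012) for u,v in((228,183),(407,163),(253,349))]
e1=c[1]-c[0];e2=c[2]-c[0];print([x.round(4) for x in c],np.linalg.norm(e1),np.linalg.norm(e2),np.degrees(np.arctan2(e1[1],e1[0])),np.degrees(np.arctan2(e2[1],e2[0])))
save(p,"w2c.png",(200,140,300,220),8)
E
```

```text
[array([0.4872, 0.0033, 0.012 ]), array([0.5015, 0.1309, 0.012 ]), array([ 0.5944, -0.0085,  0.012 ])] 0.12839204053376288 0.10779403244231127 83.59765902943003 -6.309200810325954
```

View pics/w2c.png

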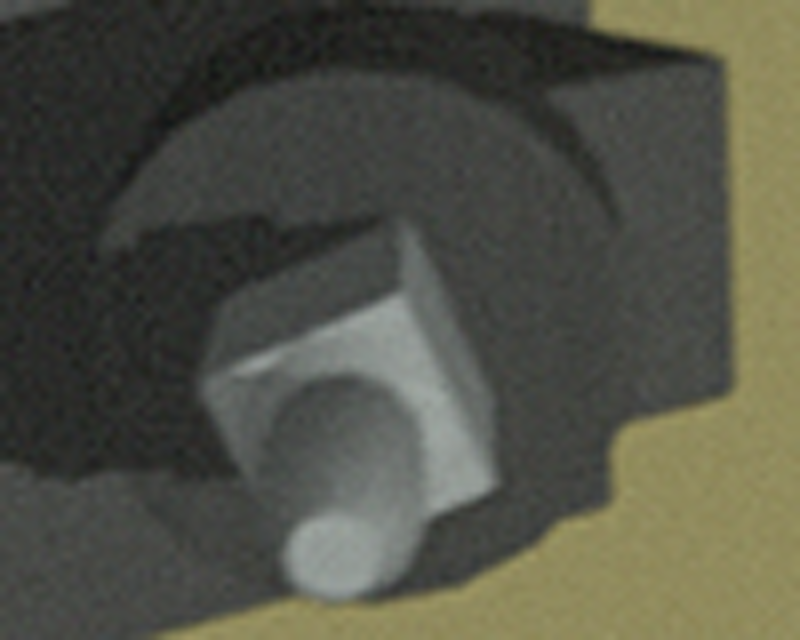

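```bash
cat >> h.py <<'E'
A=np.array([-np.cos(np.radians(83.6))*np.sin(np.radians(32)),-np.sin(np.radians(83.6))*np.sin(np.radians(32)),np.cos(np.radians(32))])
PX=np.cross([A[1],-A[0],0],A);PX/=np.linalg.norm(PX)
if PX[2]<0: PX=-PX
PY=np.cross(A,PX); RP=np.c_[PX,PY,A]
E
python3 - <<'E'
from h import *
import pickle
from scipy.optimize import least_squares
print(A.round(3),PX.round(3),PY.round(3))
p=pickle.load(open("w2.pkl","rb"))
px=np.array([(405,292),(497,483),(203,382),(400,215),(335,557)])/8+[200,140]
def mdl(v):
    f=np.array([v[0],v[1],.072]);t=v[2]
    def P(k,h): 
        q=t+np.pi/4+k*np.pi/2; return f+RP@np.array([11*2**.5*np.cos(q),11*2**.5*np.sin(q),h])/1000
    return f,P
best=None
def res(v,o,fl):
    f,P=mdl(v); X=[P(o,30),P(o+fl,30),P(o-fl,30),P(o,0),f+A*.062]; return (proj(p,np.array(X))-px).ravel()
for o in range(4):
  for fl in (1,-1):
    r=least_squares(res,[.546,.052,0],args=(o,fl))
    print(o,fl,r.cost.round(1),r.x[:2].round(4),np.degrees(r.x[2]).round(1),r.fun.round(1))
E
```

```text
[-0.059 -0.527  0.848] [0.095 0.843 0.53 ] [-0.994  0.111 -0.   ]
0 1 836.2 [0.5391 0.0587] -155.5 [ -8.2  23.1   4.8 -13.    3.6 -11.7  -6.3  21.2   5.3 -14.6]
0 -1 0.7 [0.5479 0.0529] 22.0 [-0.4 -0.1  0.1  0.3 -0.6  0.2  0.7 -0.   0.2 -0.3]
1 1 836.2 [0.5391 0.0587] 114.5 [ -8.2  23.1   4.8 -13.    3.6 -11.7  -6.4  21.2   5.3 -14.6]
1 -1 0.7 [0.5479 0.0529] -68.0 [-0.4 -0.1  0.1  0.3 -0.6  0.2  0.7 -0.   0.2 -0.3]
2 1 836.2 [0.5391 0.0587] 24.5 [ -8.2  23.1   4.8 -13.    3.6 -11.7  -6.4  21.2   5.3 -14.6]
2 -1 0.7 [0.5479 0.0529] -158.0 [-0.4 -0.1  0.1  0.3 -0.6  0.2  0.7 -0.   0.2 -0.3]
3 1 836.2 [0.5391 0.0587] -65.5 [ -8.2  23.1   4.8 -13.    3.6 -11.7  -6.3  21.2   5.3 -14.6]
3 -1 0.7 [0.5479 0.0529] 112.0 [-0.4 -0.1  0.1  0.3 -0.6  0.2  0.7 -0.   0.2 -0.3]
```

```bash
python3 - <<'E'
from h import *
go([.53,-.26,.28],pose([0,0,-1],1.3))
E
```

```text
slide [-41.5, -166.3, -191.1] ang [31.7, -2.3, 5.6] rows 6.2
```

Request:
jog_arm([
  {"slide":[-41,-166,-191],"angular":[31.7,-2.3,5.6],"fingers":0},
  {"slide":[-41,-166,-191],"angular":[31.7,-2.3,5.6],"fingers":0},
  {"slide":[-41,-166,-191],"angular":[31.7,-2.3,5.6],"fingers":0},
  {"slide":[-41,-166,-191],"angular":[31.7,-2.3,5.6],"fingers":0},
  {"slide":[-41,-166,-191],"angular":[31.7,-2.3,5.6],"fingers":0},
  {"slide":[-41,-166,-191],"angular":[31.7,-2.3,5.6],"fingers":0},
  {"slide":[-41,-166,-191],"angular":[31.7,-2.3,5.6],"fingers":0},
  {"slide":[-41,-166,-191],"angular":[31.7,-2.3,5.6],"fingers":0},
  {"slide":[-41,-166,-191],"angular":[31.7,-2.3,5.6],"fingers":0},
])

```text
clock: 3.72
tcp_pos: [0.5295, -0.2606, 0.2796]
orientation: [0.0, 0.137, 0.991, 0.0]
wrist_force: [-0.1, -0.6, -0.4]
finger_gap: 0.0855
grip_force: 0.0
```

```bash
python3 - <<'E'
from h import *
import pickle
p=shot("wrist");save(p,"w3.png",k=1.5);pickle.dump(p,open("w3.pkl","wb"))
s=get_state();print(s["tcp_pos"],s["joint_pos"].round(2))
for r in tip_of("sleeve_1",p)[:4]: print(round(r["p"],2),np.round(r["point"],1),atz(p,r["point"],0).round(4))
E
```

```text
[ 0.52934979 -0.26004401  0.27921275] [-0.59  0.34  0.17  1.4   0.   -0.32]
0.76 [272.1 173.8] [ 0.5656 -0.2461  0.    ]
0.74 [183.7 176.6] [ 0.5388 -0.3548  0.    ]
0.74 [396.5 184.1] [ 0.6218 -0.0968  0.    ]
0.61 [170.3  91.5] [ 0.4365 -0.3359  0.    ]
```

View pics/w3.png

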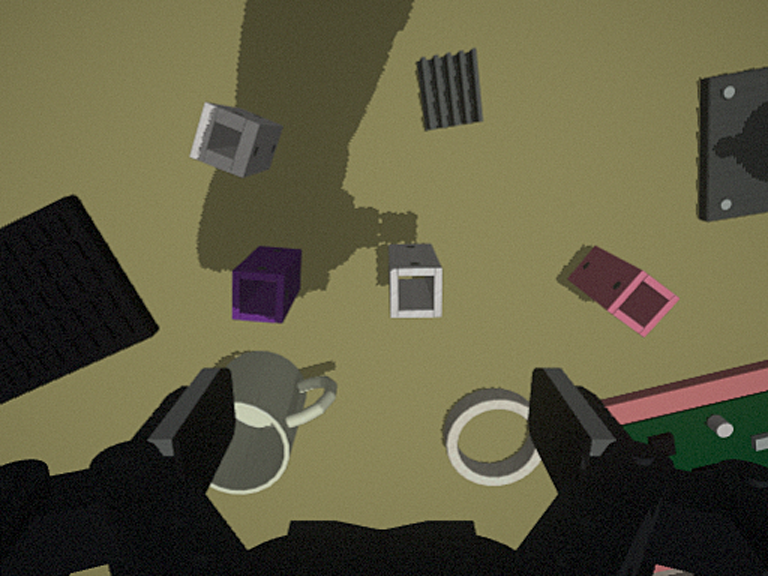

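Sleeve A's top face is at (390–442, 267–319) in the view, with a bore about 0.7 of its width, so it is probably the 25 mm one. Sleeve B is at (228,140). I'll take A first.

```bash
python3 - <<'E'
from h import *
import pickle
p=pickle.load(open("w3.pkl","rb"))
c=np.array([atz(p,(u/1.5,v/1.5),.08)[:2] for u,v in((389.5,267.5),(441,267),(442.5,318),(390,319))])
print(c.round(4),c.mean(0).round(4))
e=np.roll(c,-1,0)-c; print(np.linalg.norm(e,axis=1).round(4),np.degrees(np.arctan2(e[:,1],e[:,0]))%90)
E
```

```text
[[ 0.5461 -0.2584]
 [ 0.5553 -0.2245]
 [ 0.5916 -0.2323]
 [ 0.5823 -0.268 ]] [ 0.5688 -0.2458]
[0.0351 0.0371 0.0369 0.0375] [74.82449398 77.84815446 75.40919642 75.07742727]
```

```bash
python3 - <<'E'
from h import *
Rm=pose([0,0,-1],np.radians(75.5))
go([.5672,-.246,.11],Rm); go([.5672,-.246,.052],Rm)
E
```

```text
slide [-32.9, 23.4, 169.0] ang [0.0, -0.1, -1.1] rows 4.2
 slide [-33.0, 23.4, 227.0] ang [0.0, -0.1, -1.1] rows 5.5
```

Request:
jog_arm([
  {"slide":[-33,23.4,120],"angular":[0,0,-1],"fingers":0},
  {"slide":[-33,23.4,120],"angular":[0,0,-1],"fingers":0},
  {"slide":[-33,23.4,120],"angular":[0,0,-1],"fingers":0},
  {"slide":[-33,23.4,160],"angular":[0,0,-1],"fingers":0},
  {"slide":[-33,23.4,195],"angular":[0,0,-1],"fingers":0},
  {"slide":[-33,23.4,227],"angular":[0,0,-1],"fingers":0},
  {"slide":[-33,23.4,227],"angular":[0,0,-1],"fingers":0},
  {"slide":[-33,23.4,227],"angular":[0,0,-1],"fingers":0},
])

```text
clock: 4.48
tcp_pos: [0.5661, -0.2458, 0.0506]
orientation: [-0.003, 0.127, 0.992, 0.001]
wrist_force: [-0.2, 0.0, 0.7]
finger_gap: 0.0857
grip_force: 0.0
```

Request:
jog_arm([
  {"slide":[0,0,0],"angular":[0,0,0],"fingers":1},
  {"slide":[0,0,0],"angular":[0,0,0],"fingers":1},
  {"slide":[0,0,0],"angular":[0,0,0],"fingers":1},
  {"slide":[0,0,0],"angular":[0,0,0],"fingers":1},
  {"slide":[0,0,0],"angular":[0,0,0],"fingers":1},
  {"slide":[0,0,0],"angular":[0,0,0],"fingers":1},
  {"slide":[0,0,0],"angular":[0,0,0],"fingers":1},
  {"slide":[0,0,0],"angular":[0,0,0],"fingers":1},
], squeeze=50)

```text
clock: 5.15
tcp_pos: [0.5691, -0.2489, 0.0545]
orientation: [0.002, 0.128, 0.992, -0.001]
wrist_force: [-0.7, 2.1, 6.6]
finger_gap: 0.0358
grip_force: 51.2
```

```bash
cat >> h.py <<'E'
F=np.array([.5479,.0529,.072])
def pinR(th): return np.c_[np.cross(RP@[np.cos(th),np.sin(th),0],-A),RP@[np.cos(th),np.sin(th),0],-A]
E
python3 - <<'E'
from h import *
s=get_state();print(s["tcp_pos"],s["wrist_force"],s["grip_force"])
T=TR(s)
go(s["tcp_pos"]+[0,0,.17],T[:3,:3])
t=F+A*(.085+.053);print(t);go(t,pinR(np.radians(22)))
E
```

```text
[ 0.5691449  -0.24892732  0.05448758] [-0.72908092  2.05112217  6.5594829 ] 51.249979734420776
 slide [-0.6, -0.2, -170.0] ang [0.0, 0.0, 0.0] rows 4.1
[ 0.5397484  -0.01977311  0.18903064]
 slide [86.2, 214.0, -135.1] ang [-32.3, -3.7, -29.5] rows 6.4
```

Request:
jog_arm([
  {"slide":[0,0,-170],"angular":[0,0,0],"fingers":1},
  {"slide":[0,0,-170],"angular":[0,0,0],"fingers":1},
  {"slide":[0,0,-170],"angular":[0,0,0],"fingers":1},
  {"slide":[0,0,-170],"angular":[0,0,0],"fingers":1},
  {"slide":[86,150,-175],"angular":[-15,-2,-15],"fingers":1},
  {"slide":[86,150,-175],"angular":[-15,-2,-15],"fingers":1},
  {"slide":[86,150,-175],"angular":[-15,-2,-15],"fingers":1},
  {"slide":[86,150,-175],"angular":[-15,-2,-15],"fingers":1},
])

```text
clock: 5.82
tcp_pos: [0.5237, -0.0883, 0.2267]
orientation: [0.034, -0.003, 0.991, 0.128]
wrist_force: [0.5, -0.5, -2.0]
finger_gap: 0.0355
grip_force: 51.0
```

```bash
python3 - <<'E'
from h import *
t=F+A*(.085+.053);go(t,pinR(np.radians(22)));s=get_state();print(s["joint_pos"].round(2),s["wrist_force"],s["finger_gap"])
E
```

```text
slide [-13.3, 56.4, 54.8] ang [-17.0, -2.2, -14.5] rows 3.1
[-0.46  0.25 -0.1   1.27  0.26 -0.48] [ 0.5345294  -0.54027133 -2.01043872] 0.03545693061569519
```

Request:
jog_arm([
  {"slide":[-13,56,55],"angular":[-17,-2.2,-14.5],"fingers":1},
  {"slide":[-13,56,55],"angular":[-17,-2.2,-14.5],"fingers":1},
  {"slide":[-13,56,55],"angular":[-17,-2.2,-14.5],"fingers":1},
  {"slide":[-13,56,55],"angular":[-17,-2.2,-14.5],"fingers":1},
  {"slide":[-13,56,55],"angular":[-17,-2.2,-14.5],"fingers":1},
  {"slide":[-13,56,55],"angular":[-17,-2.2,-14.5],"fingers":1},
])

```text
clock: 6.32
tcp_pos: [0.5408, -0.0207, 0.1891]
orientation: [0.068, -0.129, 0.953, 0.265]
wrist_force: [0.6, 1.3, -2.2]
finger_gap: 0.0358
grip_force: 51.3
```

```bash
python3 - <<'E'
from h import *
t=F+A*(.085+.053);go(t,pinR(np.radians(22)));s=get_state();print(s["tcp_pos"],s["wrist_force"])
p=shot("wrist");save(p,"w4.png",k=1.5)
T=TR(s)
# expected top-corner pixels of held sleeve, foot corners, tip
ex=lambda z:[T[:3,3]+T[:3,:3]@np.array([a*.018,b*.018,z]) for a,b in((1,1),(1,-1),(-1,-1),(-1,1))]
print((proj(p,ex(-.027))*1.5).round(), (proj(p,ex(.053))*1.5).round(),(proj(p,F+A*.062)*1.5).round())
E
```

```text
slide [0.9, 1.1, 0.5] ang [-0.3, 0.0, -0.2] rows 0.0
[ 0.54083766 -0.02073086  0.18908452] [ 0.60105348  1.29026217 -2.23460138]
[[459. 381.]
 [302. 381.]
 [308. 511.]
 [452. 511.]] [[428. 281.]
 [333. 281.]
 [336. 367.]
 [425. 367.]] [[384. 304.]]
```

View pics/w4.png

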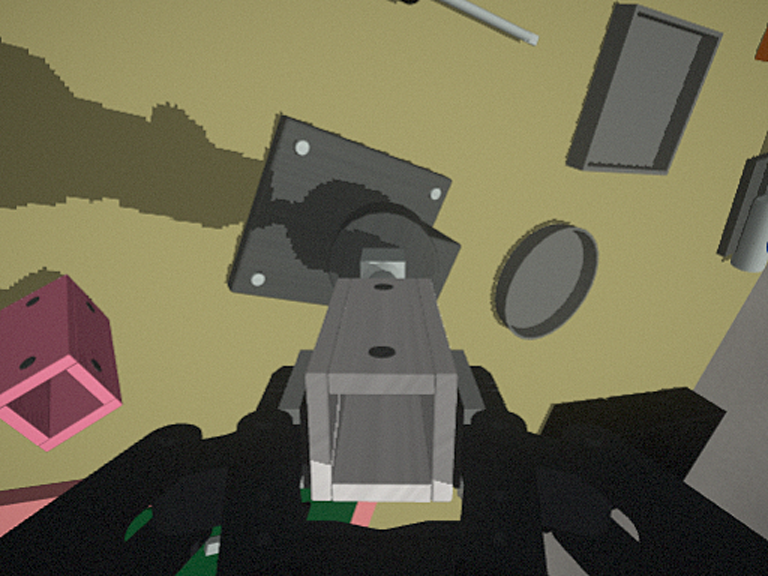

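The view shows the sleeve held straight, with its top corners at (307,375), (457,375), (452,500) and (312,500). The square behind it at (385,268) is parallel to the sleeve's faces, so the angle is right. I'll advance along the axis.

Request:
jog_arm([
  {"slide":[1,1,12],"angular":[-0.3,0,0],"fingers":1},
  {"slide":[1,1,18],"angular":[-0.3,0,0],"fingers":1},
  {"slide":[1,1,24],"angular":[-0.3,0,0],"fingers":1},
  {"slide":[1,1,30],"angular":[-0.3,0,0],"fingers":1},
  {"slide":[1,1,30],"angular":[-0.3,0,0],"fingers":1},
])

```text
clock: 6.78
tcp_pos: [0.5404, -0.0025, 0.163]
orientation: [0.067, -0.131, 0.952, 0.269]
wrist_force: [-0.3, -0.6, -1.0]
finger_gap: 0.0361
grip_force: 51.3
```

Request:
jog_arm([
  {"slide":[0,0,5],"angular":[0,0,0],"fingers":1},
  {"slide":[0,0,10],"angular":[0,0,0],"fingers":1},
  {"slide":[0,0,14],"angular":[0,0,0],"fingers":1},
  {"slide":[0,0,14],"angular":[0,0,0],"fingers":1},
  {"slide":[0,0,14],"angular":[0,0,0],"fingers":1},
])

```text
clock: 7.2
tcp_pos: [0.5415, 0.0044, 0.1515]
orientation: [0.067, -0.131, 0.952, 0.269]
wrist_force: [-0.8, 0.0, -1.7]
finger_gap: 0.0357
grip_force: 51.3
```

```bash
cat > st.py <<'E'
from h import *
s=get_state();T=TR(s);d=RP.T@(T[:3,3]-F)*1000
print("tcp in pin mm",d.round(1),"F pin",(RP.T@(s["wrist_force"]-[-.1,.3,-1.9])).round(1),"tq",(T[:3,:3].T@s["ft_torque"]).round(2),"gap",s["finger_gap"].round(4),s["clock"])
E
python3 st.py
```

```text
Traceback (most recent call last):
  File "st.py", line 3, in <module>
    print("tcp in pin mm",d.round(1),"F pin",(RP.T@(s["wrist_force"]-[-.1,.3,-1.9])).round(1),"tq",(T[:3,:3].T@s["ft_torque"]).round(2),"gap",s["finger_gap"].round(4),s["clock"])
                                                                                                                                              ^^^^^^^^^^^^^^^^^^^^^
AttributeError: 'float' object has no attribute 'round'
```

```bash
sed -i 's/s\["finger_gap"\].round(4)/s["finger_gap"]/' st.py; python3 st.py
```

```text
tcp in pin mm [ 0.7  1.  93.3] F pin [-0.2  0.7  0.4] tq [ 0.57  0.19 -0.05] gap 0.035709939291044344 7.2
```

Request:
jog_arm([
  {"slide":[-0.6,-1,2],"angular":[0,0,0],"fingers":1},
  {"slide":[-0.6,-1,4],"angular":[0,0,0],"fingers":1},
  {"slide":[-0.6,-1,6],"angular":[0,0,0],"fingers":1},
  {"slide":[-0.6,-1,8],"angular":[0,0,0],"fingers":1},
  {"slide":[-0.6,-1,8],"angular":[0,0,0],"fingers":1},
])

```text
clock: 7.62
tcp_pos: [0.543, 0.0078, 0.1444]
orientation: [0.067, -0.131, 0.952, 0.269]
wrist_force: [-0.1, -0.6, -1.3]
finger_gap: 0.0352
grip_force: 51.2
```

```bash
python3 st.py
```

```text
tcp in pin mm [-0.1 -0.2 85.4] F pin [-0.4 -0.1  1. ] tq [ 0.68  0.18 -0.04] gap 0.035194510219415526 7.6167
```

Request:
jog_arm([
  {"slide":[0,0,2],"angular":[0,0,0],"fingers":1},
  {"slide":[0,0,4],"angular":[0,0,0],"fingers":1},
  {"slide":[0,0,6],"angular":[0,0,0],"fingers":1},
  {"slide":[0,0,8],"angular":[0,0,0],"fingers":1},
  {"slide":[0,0,8],"angular":[0,0,0],"fingers":1},
])

```text
clock: 8.03
tcp_pos: [0.5436, 0.0117, 0.1372]
orientation: [0.067, -0.131, 0.952, 0.268]
wrist_force: [1.4, -1.8, -5.5]
finger_gap: 0.0355
grip_force: 51.1
```

```bash
python3 st.py
```

```text
tcp in pin mm [-0.5 -0.3 77.2] F pin [-3.5 -1.7 -2. ] tq [1.62 0.03 0.09] gap 0.0354623262872317 8.0333
```

Request:
jog_arm([
  {"slide":[0.6,-0.8,3],"angular":[0,0,0],"fingers":1},
  {"slide":[0.6,-0.8,6],"angular":[0,0,0],"fingers":1},
  {"slide":[0.6,-0.8,9],"angular":[0,0,0],"fingers":1},
  {"slide":[0.6,-0.8,12],"angular":[0,0,0],"fingers":1},
  {"slide":[0.6,-0.8,12],"angular":[0,0,0],"fingers":1},
])

```text
clock: 8.45
tcp_pos: [0.5436, 0.018, 0.1265]
orientation: [0.067, -0.131, 0.952, 0.269]
wrist_force: [2.2, -0.3, -3.7]
finger_gap: 0.0351
grip_force: 51.2
```

```bash
python3 st.py
```

```text
tcp in pin mm [-1.   0.4 64.9] F pin [-1.2 -2.4 -1.4] tq [ 1.19  0.02 -0.01] gap 0.035141932716123356 8.45
```

Request:
jog_arm([
  {"slide":[-0.6,-0.6,2],"angular":[0,0,0],"fingers":1},
  {"slide":[-0.6,-0.6,4],"angular":[0,0,0],"fingers":1},
  {"slide":[-0.6,-0.6,6],"angular":[0,0,0],"fingers":1},
  {"slide":[-0.6,-0.6,8],"angular":[0,0,0],"fingers":1},
  {"slide":[-0.6,-0.6,8],"angular":[0,0,0],"fingers":1},
])

```text
clock: 8.87
tcp_pos: [0.5446, 0.0219, 0.1198]
orientation: [0.067, -0.131, 0.952, 0.269]
wrist_force: [-0.2, -0.2, -1.1]
finger_gap: 0.0356
grip_force: 51.2
```

```bash
python3 st.py
```

```text
tcp in pin mm [-1.1 -0.2 57.1] F pin [-0.   0.1  1. ] tq [0.59 0.24 0.01] gap 0.03556825868920352 8.8667
```

Request:
jog_arm([
  {"slide":[0,0,1],"angular":[0,0,0],"fingers":1},
  {"slide":[0,0,2],"angular":[0,0,0],"fingers":1},
  {"slide":[0,0,3],"angular":[0,0,0],"fingers":1},
  {"slide":[0,0,3.5],"angular":[0,0,0],"fingers":1},
  {"slide":[0,0,3.5],"angular":[0,0,0],"fingers":1},
])

```text
clock: 9.28
tcp_pos: [0.5452, 0.0227, 0.1184]
orientation: [0.067, -0.13, 0.952, 0.268]
wrist_force: [-4.2, -3.9, 7.4]
finger_gap: 0.0358
grip_force: 52.4
```

```bash
python3 st.py
```

```text
tcp in pin mm [-1.1 -0.7 55.4] F pin [ 1.   3.6 10.3] tq [0.28 0.9  0.01] gap 0.03575776291960212 9.2833
```

Home with 10 N axial force at TCP height 55.4 mm, which matches the expected foot offset. This sleeve fits, so it goes to the tray.

Request:
jog_arm([
  {"slide":[0,0,-1],"angular":[0,0,0],"fingers":1},
  {"slide":[0,0,-2],"angular":[0,0,0],"fingers":1},
  {"slide":[0,0,-20],"angular":[0,0,0],"fingers":1},
  {"slide":[0,0,-40],"angular":[0,0,0],"fingers":1},
  {"slide":[0,0,-65],"angular":[0,0,0],"fingers":1},
  {"slide":[0,0,-105],"angular":[0,0,0],"fingers":1},
  {"slide":[0,0,-145],"angular":[0,0,0],"fingers":1},
  {"slide":[0,0,-145],"angular":[0,0,0],"fingers":1},
])

```text
clock: 9.95
tcp_pos: [0.5393, -0.0573, 0.2457]
orientation: [0.071, -0.13, 0.952, 0.266]
wrist_force: [1.3, -1.2, -0.9]
finger_gap: 0.0349
grip_force: 51.5
```

```bash
python3 - <<'E'
from h import *
s=get_state();print(s["tcp_pos"],s["wrist_force"],s["joint_pos"].round(2))
for yaw in (105,75,45): go([.406,.30,.16],pose([0,0,-1],np.radians(yaw)))
E
```

```text
[ 0.5392856  -0.05727858  0.24565261] [ 1.33342915 -1.19684828 -0.89854494] [-0.53  0.36  0.01  1.45  0.51 -0.86]
 slide [69.7, 291.0, 251.4] ang [29.5, 12.2, 0.6] rows 9.4
 slide [69.7, 291.0, 251.4] ang [32.1, 4.2, 29.8] rows 9.4
 slide [69.7, 291.0, 251.4] ang [33.2, -4.4, 59.0] rows 9.5
```

```bash
python3 - <<'E'
from h import *
go([.406,.30,.21],pose([0,0,-1],np.radians(105)))
E
```

```text
slide [59.5, 315.4, 209.0] ang [29.5, 12.2, 0.6] rows 9.2
```

Request:
jog_arm([
  {"slide":[59.5,315.4,209],"angular":[29.5,12.2,0.6],"fingers":1},
  {"slide":[59.5,315.4,209],"angular":[29.5,12.2,0.6],"fingers":1},
  {"slide":[59.5,315.4,209],"angular":[29.5,12.2,0.6],"fingers":1},
  {"slide":[59.5,315.4,209],"angular":[29.5,12.2,0.6],"fingers":1},
  {"slide":[59.5,315.4,209],"angular":[29.5,12.2,0.6],"fingers":1},
  {"slide":[59.5,315.4,209],"angular":[29.5,12.2,0.6],"fingers":1},
  {"slide":[59.5,315.4,209],"angular":[29.5,12.2,0.6],"fingers":1},
  {"slide":[59.5,315.4,209],"angular":[29.5,12.2,0.6],"fingers":1},
  {"slide":[59.5,315.4,209],"angular":[29.5,12.2,0.6],"fingers":1},
  {"slide":[59.5,315.4,209],"angular":[29.5,12.2,0.6],"fingers":1},
])

```text
clock: 10.78
tcp_pos: [0.3988, 0.3084, 0.206]
orientation: [-0.005, -0.135, 0.991, 0.004]
wrist_force: [-0.3, -0.0, -0.9]
finger_gap: 0.0357
grip_force: 51.4
```

```bash
python3 - <<'E'
from h import *
Rm=pose([0,0,-1],np.radians(105))
go([.406,.30,.063],Rm);print(get_state()["tcp_pos"],get_state()["wrist_force"])
E
```

```text
slide [-5.8, -11.4, 142.8] ang [0.5, -0.5, 0.5] rows 3.4
[0.39881765 0.30842401 0.20598104] [-0.34217943 -0.04163904 -0.86325922]
```

Request:
jog_arm([
  {"slide":[0,0,40],"angular":[0,0,0],"fingers":1},
  {"slide":[0,0,80],"angular":[0,0,0],"fingers":1},
  {"slide":[0,0,115],"angular":[0,0,0],"fingers":1},
  {"slide":[0,0,132],"angular":[0,0,0],"fingers":1},
  {"slide":[0,0,142],"angular":[0,0,0],"fingers":1},
  {"slide":[0,0,142],"angular":[0,0,0],"fingers":1},
  {"slide":[0,0,142],"angular":[0,0,0],"fingers":1},
])

```text
clock: 11.37
tcp_pos: [0.4012, 0.3043, 0.0652]
orientation: [-0.004, -0.132, 0.991, 0.003]
wrist_force: [0.9, -0.5, -1.3]
finger_gap: 0.0357
grip_force: 51.4
```

```bash
python3 - <<'E'
from h import *
Rm=pose([0,0,-1],np.radians(105))
go([.406,.30,.0595],Rm);print(get_state()["tcp_pos"],get_state()["wrist_force"])
E
```

```text
slide [-3.5, -5.5, 5.7] ang [0.4, -0.4, 0.1] rows 0.2
[0.40121224 0.30432912 0.06524533] [ 0.91157944 -0.46339096 -1.31521764]
```

Request:
jog_arm([
  {"slide":[-3,-5,2],"angular":[0.4,-0.4,0],"fingers":1},
  {"slide":[-3,-5,4],"angular":[0.4,-0.4,0],"fingers":1},
  {"slide":[-3,-5,5.5],"angular":[0.4,-0.4,0],"fingers":1},
  {"slide":[-3,-5,6.5],"angular":[0.4,-0.4,0],"fingers":1},
  {"slide":[-3,-5,6.5],"angular":[0.4,-0.4,0],"fingers":1},
])

```text
clock: 11.78
tcp_pos: [0.4053, 0.3003, 0.0588]
orientation: [0.001, -0.132, 0.991, 0.0]
wrist_force: [0.5, 0.6, -1.1]
finger_gap: 0.0356
grip_force: 51.4
```

```bash
python3 st.py
```

```text
tcp in pin mm [ 188.   169.3 -133.1] F pin [ 0.8 -0.5  0.5] tq [ 0.02 -0.   -0.  ] gap 0.0355545950344633 11.7833
```

Request:
jog_arm([
  {"slide":[0,0,1],"angular":[0,0,0],"fingers":1},
  {"slide":[0,0,2],"angular":[0,0,0],"fingers":1},
  {"slide":[0,0,3],"angular":[0,0,0],"fingers":1},
  {"slide":[0,0,3],"angular":[0,0,0],"fingers":1},
])

```text
clock: 12.12
tcp_pos: [0.4058, 0.3007, 0.0583]
orientation: [0.002, -0.132, 0.991, 0.0]
wrist_force: [-5.6, -2.4, 19.0]
finger_gap: 0.0354
grip_force: 54.1
```

Request:
jog_arm([
  {"slide":[0,0,-2.2],"angular":[0,0,0],"fingers":1},
  {"slide":[0,0,-2.2],"angular":[0,0,0],"fingers":1},
  {"slide":[0,0,-2.2],"angular":[0,0,0],"fingers":0},
  {"slide":[0,0,-2.2],"angular":[0,0,0],"fingers":0},
  {"slide":[0,0,-2.2],"angular":[0,0,0],"fingers":0},
  {"slide":[0,0,-2.2],"angular":[0,0,0],"fingers":0},
  {"slide":[0,0,-2.2],"angular":[0,0,0],"fingers":0},
])

```text
clock: 12.7
tcp_pos: [0.4051, 0.3002, 0.0575]
orientation: [0.0, -0.132, 0.991, -0.0]
wrist_force: [-0.0, 0.7, -0.1]
finger_gap: 0.085
grip_force: 0.0
```

Request:
jog_arm([
  {"slide":[0,0,-40],"angular":[0,0,0],"fingers":0},
  {"slide":[0,0,-80],"angular":[0,0,0],"fingers":0},
  {"slide":[0,0,-120],"angular":[0,0,0],"fingers":0},
  {"slide":[0,0,-160],"angular":[0,0,0],"fingers":0},
  {"slide":[0,0,-190],"angular":[0,0,0],"fingers":0},
  {"slide":[0,0,-190],"angular":[0,0,0],"fingers":0},
])

```text
clock: 13.2
tcp_pos: [0.4079, 0.3018, 0.2546]
orientation: [0.006, -0.132, 0.991, 0.002]
wrist_force: [1.0, -0.8, -0.5]
finger_gap: 0.0856
grip_force: 0.0
```

```bash
python3 - <<'E'
from h import *
p=shot("wrist")
for n in("sleeve_1","tray_floor","dish_floor"):
    z=0.004
    for r in tip_of(n,p)[:2]: print(n,round(r["p"],2),np.round(r["point"]),atz(p,r["point"],z).round(4))
q=shot("top")
for r in tip_of("sleeve_1",q)[:6]: print(round(r["p"],2),np.round(r["point"]),atz(q,r["point"],0).round(4))
Rm=pose([0,0,-1],1.3)
go([.43,-.29,.28],Rm); print(get_state()["tcp_pos"])
cv2.imwrite("pics/w5.png",np.hstack([p["color"][...,::-1][:,::1],]))
E
```

```text
sleeve_1 0.78 [254. 148.] [0.4044 0.3025 0.004 ]
tray_floor 0.72 [257. 146.] [0.4011 0.3052 0.004 ]
tray_floor 0.69 [470.  66.] [0.2586 0.5029 0.004 ]
0.87 [383. 177.] [ 0.5446 -0.3507  0.    ]
0.7 [379. 212.] [ 0.4363 -0.3356  0.    ]
0.64 [177. 225.] [0.3952 0.2912 0.    ]
0.49 [299. 154.] [ 0.6182 -0.0924  0.    ]
 slide [129.2, -576.1, -33.3] ang [-0.1, -0.1, 30.7] rows 14.2
[0.40414235 0.29978683 0.24582343]
```

View pics/w5.png

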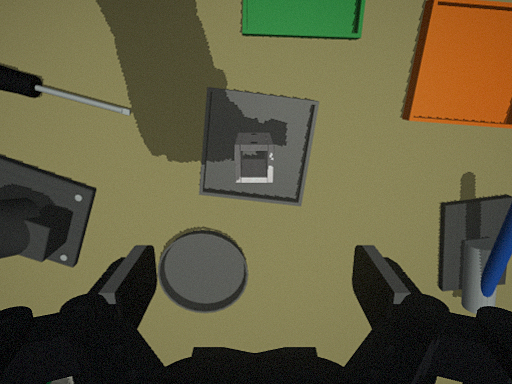

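The sleeve stands upright in the tray at (254,158), and the dish shows at (203,268). Next is sleeve B.

Request:
jog_arm([
  {"slide":[80,-300,-30],"angular":[0,0,15],"fingers":0},
  {"slide":[80,-300,-30],"angular":[0,0,15],"fingers":0},
  {"slide":[80,-300,-30],"angular":[0,0,15],"fingers":0},
  {"slide":[80,-300,-30],"angular":[0,0,15],"fingers":0},
  {"slide":[80,-300,-30],"angular":[0,0,15],"fingers":0},
  {"slide":[80,-300,-30],"angular":[0,0,15],"fingers":0},
  {"slide":[129,-590,-33],"angular":[0,0,30.7],"fingers":0},
  {"slide":[129,-590,-33],"angular":[0,0,30.7],"fingers":0},
  {"slide":[129,-590,-33],"angular":[0,0,30.7],"fingers":0},
  {"slide":[129,-590,-33],"angular":[0,0,30.7],"fingers":0},
])

```text
clock: 14.33
tcp_pos: [0.4184, -0.1164, 0.2748]
orientation: [-0.001, 0.136, 0.991, 0.0]
wrist_force: [1.8, 0.7, -1.6]
finger_gap: 0.0854
grip_force: 0.0
```

```bash
python3 - <<'E'
from h import *
go([.43,-.32,.25],pose([0,0,-1],1.3)); print(get_state()["tcp_pos"])
E
```

```text
slide [-66.1, -192.9, 24.6] ang [0.0, -0.1, -0.1] rows 4.9
[ 0.41842347 -0.11640622  0.2747843 ]
```

Request:
jog_arm([
  {"slide":[-66,-193,25],"angular":[0,0,0],"fingers":0},
  {"slide":[-66,-193,25],"angular":[0,0,0],"fingers":0},
  {"slide":[-66,-193,25],"angular":[0,0,0],"fingers":0},
  {"slide":[-66,-193,25],"angular":[0,0,0],"fingers":0},
  {"slide":[-66,-193,25],"angular":[0,0,0],"fingers":0},
  {"slide":[-66,-193,25],"angular":[0,0,0],"fingers":0},
  {"slide":[-66,-193,25],"angular":[0,0,0],"fingers":0},
])

```text
clock: 14.92
tcp_pos: [0.4302, -0.3195, 0.2483]
orientation: [-0.002, 0.137, 0.991, 0.002]
wrist_force: [-0.7, 0.8, 0.0]
finger_gap: 0.085
grip_force: 0.0
```

```bash
python3 - <<'E'
from h import *
import pickle
p=shot("wrist");save(p,"w6.png",(110,40,370,240),3);pickle.dump(p,open("w6.pkl","wb"))
print(get_state()["tcp_pos"])
for r in tip_of("sleeve_1",p)[:2]: print(np.round(r["point"]),atz(p,r["point"],0).round(4))
E
```

```text
[ 0.43033255 -0.31804571  0.24903808]
[250. 248.] [ 0.5424 -0.3546  0.    ]
[465. 251.] [ 0.6194 -0.0969  0.    ]
```

View pics/w6.png

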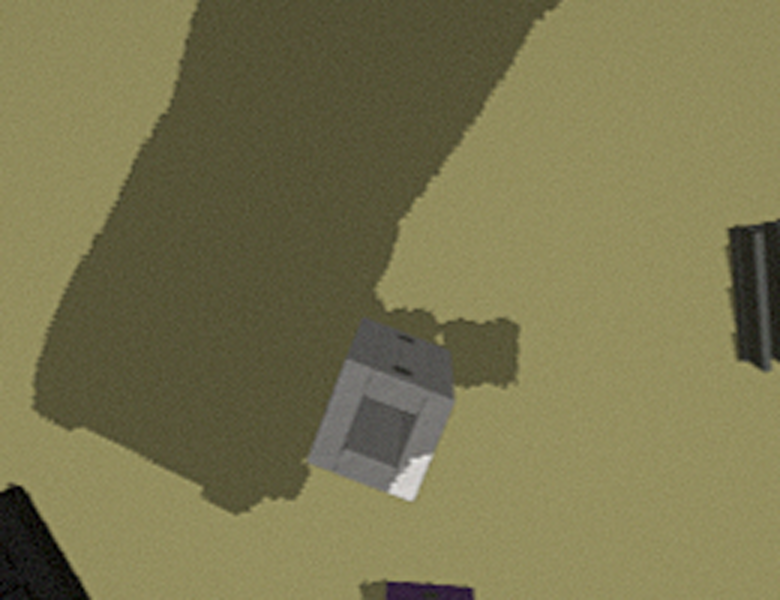

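Sleeve B's top corners are at (348,358), (455,398), (413,500) and (308,462) in the crop. Its bore is about half its width, so it looks like the small one.

```bash
python3 - <<'E'
from h import *
import pickle
p=pickle.load(open("w6.pkl","rb"))
c=np.array([atz(p,(110+u/3,40+v/3),.08)[:2] for u,v in((348,358),(455,398),(413,500),(308,462))])
e=np.roll(c,-1,0)-c; print(c.mean(0),np.linalg.norm(e,axis=1).round(4),np.degrees(np.arctan2(e[:,1],e[:,0]))%90)
m=c.mean(0); yaw=np.mean(np.degrees(np.arctan2(e[:,1],e[:,0]))%90)
for y in (yaw,yaw-90,yaw+90): go([*m,.052],pose([0,0,-1],np.radians(y)),y)
E
```

```text
[ 0.43714347 -0.33659531] [0.0349 0.0356 0.0351 0.0356] [53.18586485 52.70052906 53.12198872 52.30758913]
52.82899294216511 slide [-11.9, -17.3, 197.6] ang [0.1, -0.1, 21.6] rows 4.8
-37.17100705783489 slide [-11.9, -17.3, 197.6] ang [-0.0, -0.2, 111.6] rows 15.6
142.82899294216512 slide [-11.9, -17.3, 197.6] ang [0.2, -0.0, -68.4] rows 9.6
```

Request:
jog_arm([
  {"slide":[-11.5,-17.5,60],"angular":[0,0,21.6],"fingers":0},
  {"slide":[-11.5,-17.5,100],"angular":[0,0,21.6],"fingers":0},
  {"slide":[-11.5,-17.5,120],"angular":[0,0,21.6],"fingers":0},
  {"slide":[-11.5,-17.5,120],"angular":[0,0,21.6],"fingers":0},
  {"slide":[-11.5,-17.5,155],"angular":[0,0,21.6],"fingers":0},
  {"slide":[-11.5,-17.5,180],"angular":[0,0,21.6],"fingers":0},
  {"slide":[-11.5,-17.5,196],"angular":[0,0,21.6],"fingers":0},
  {"slide":[-11.5,-17.5,196],"angular":[0,0,21.6],"fingers":0},
  {"slide":[-11.5,-17.5,196],"angular":[0,0,21.6],"fingers":0},
])

```text
clock: 15.77
tcp_pos: [0.4382, -0.3372, 0.0564]
orientation: [0.0, 0.317, 0.949, 0.0]
wrist_force: [0.5, -1.0, 0.8]
finger_gap: 0.0855
grip_force: 0.0
```

Request:
jog_arm([
  {"slide":[0,0,0],"angular":[0,0,0],"fingers":1},
  {"slide":[0,0,0],"angular":[0,0,0],"fingers":1},
  {"slide":[0,0,0],"angular":[0,0,0],"fingers":1},
  {"slide":[0,0,0],"angular":[0,0,0],"fingers":1},
  {"slide":[0,0,0],"angular":[0,0,0],"fingers":1},
  {"slide":[0,0,0],"angular":[0,0,0],"fingers":1},
  {"slide":[0,0,0],"angular":[0,0,0],"fingers":1},
  {"slide":[0,0,0],"angular":[0,0,0],"fingers":1},
], squeeze=50)

```text
clock: 16.43
tcp_pos: [0.4383, -0.3388, 0.0563]
orientation: [0.001, 0.319, 0.948, -0.0]
wrist_force: [-0.6, 0.3, 6.2]
finger_gap: 0.0354
grip_force: 49.7
```

Request:
jog_arm([
  {"slide":[0,0,-40],"angular":[0,0,0],"fingers":1},
  {"slide":[0,0,-80],"angular":[0,0,0],"fingers":1},
  {"slide":[0,0,-120],"angular":[0,0,0],"fingers":1},
  {"slide":[0,0,-160],"angular":[0,0,0],"fingers":1},
  {"slide":[0,0,-180],"angular":[0,0,0],"fingers":1},
  {"slide":[0,0,-180],"angular":[0,0,0],"fingers":1},
])

```text
clock: 16.93
tcp_pos: [0.4394, -0.3402, 0.2408]
orientation: [0.004, 0.319, 0.948, -0.002]
wrist_force: [0.8, 0.0, -1.0]
finger_gap: 0.0354
grip_force: 51.6
```

```bash
python3 - <<'E'
from h import *
print(get_state()["tcp_pos"],get_state()["wrist_force"])
go(F+A*(.105+.053),pinR(np.radians(22)));go(F+A*(.105+.053),pinR(np.radians(-68)))
E
```

```text
[ 0.43943687 -0.3401559   0.24077837] [ 0.75994127  0.01115884 -1.04365823]
 slide [108.5, 306.9, 33.4] ang [-33.4, 3.0, -51.2] rows 8.5
 slide [108.5, 306.9, 33.4] ang [-21.1, 25.3, 36.4] rows 7.8
```

Request:
jog_arm([
  {"slide":[108.5,307,0],"angular":[-33.4,3,-51.2],"fingers":1},
  {"slide":[108.5,307,0],"angular":[-33.4,3,-51.2],"fingers":1},
  {"slide":[108.5,307,0],"angular":[-33.4,3,-51.2],"fingers":1},
  {"slide":[108.5,307,0],"angular":[-33.4,3,-51.2],"fingers":1},
  {"slide":[108.5,307,0],"angular":[-33.4,3,-51.2],"fingers":1},
  {"slide":[108.5,307,0],"angular":[-33.4,3,-51.2],"fingers":1},
  {"slide":[108.5,307,33],"angular":[-33.4,3,-51.2],"fingers":1},
  {"slide":[108.5,307,33],"angular":[-33.4,3,-51.2],"fingers":1},
  {"slide":[108.5,307,33],"angular":[-33.4,3,-51.2],"fingers":1},
  {"slide":[108.5,307,33],"angular":[-33.4,3,-51.2],"fingers":1},
])

```text
clock: 17.77
tcp_pos: [0.5351, -0.0264, 0.1982]
orientation: [0.062, -0.13, 0.951, 0.273]
wrist_force: [-0.2, -0.9, -2.2]
finger_gap: 0.0355
grip_force: 51.6
```

```bash
python3 st.py; python3 - <<'E'
from h import *
go(F+A*(.085+.053),pinR(np.radians(22)))
p=shot("wrist");save(p,"w7.png",k=1.5)
E
```

```text
tcp in pin mm [ -1.1   3.9 149.6] F pin [-1.2 -0.   0.4] tq [ 0.74  0.32 -0.01] gap 0.03551211349393569 17.7667
 slide [-4.1, -0.5, 11.5] ang [0.8, -0.5, -0.2] rows 0.3
```

Request:
jog_arm([
  {"slide":[0,0,0],"angular":[0,0,0],"fingers":1},
  {"slide":[0,0,0],"angular":[0,0,0],"fingers":1},
  {"slide":[0,0,0],"angular":[0,0,0],"fingers":1},
  {"slide":[0,0,0],"angular":[0,0,0],"fingers":1},
])

```text
clock: 18.15
tcp_pos: [0.5367, -0.0287, 0.2028]
orientation: [0.066, -0.129, 0.952, 0.271]
wrist_force: [0.1, -0.0, -2.7]
finger_gap: 0.0355
grip_force: 51.6
```

```bash
python3 st.py; python3 - <<'E'
from h import *
go(F+A*(.043+.0565),pinR(np.radians(22)))
E
```

```text
tcp in pin mm [ -0.6   2.  154.5] F pin [-0.7 -0.2 -0.6] tq [0.69 0.3  0.01] gap 0.03550310937196256 18.15
 slide [-2.1, -0.6, 55.0] ang [0.4, -0.1, -0.2] rows 1.3
```

Request:
jog_arm([
  {"slide":[-2,-1,12],"angular":[0.4,0,0],"fingers":1},
  {"slide":[-2,-1,24],"angular":[0.4,0,0],"fingers":1},
  {"slide":[-2,-1,32],"angular":[0.4,0,0],"fingers":1},
  {"slide":[-2,-1,37],"angular":[0.4,0,0],"fingers":1},
  {"slide":[-2,-1,42],"angular":[0.4,0,0],"fingers":1},
  {"slide":[-2,-1,42],"angular":[0.4,0,0],"fingers":1},
  {"slide":[-2,-1,42],"angular":[0.4,0,0],"fingers":1},
])

```text
clock: 18.73
tcp_pos: [0.5411, -0.006, 0.1665]
orientation: [0.066, -0.129, 0.952, 0.268]
wrist_force: [-0.0, -0.6, -1.2]
finger_gap: 0.0356
grip_force: 51.7
```

```bash
python3 st.py
```

```text
tcp in pin mm [ -0.2   0.2 111.6] F pin [-0.4 -0.2  1. ] tq [0.71 0.32 0.06] gap 0.035590813744149866 18.7333
```

Request:
jog_arm([
  {"slide":[0,-0.5,4],"angular":[0,0,0],"fingers":1},
  {"slide":[0,-0.5,8],"angular":[0,0,0],"fingers":1},
  {"slide":[0,-0.5,12],"angular":[0,0,0],"fingers":1},
  {"slide":[0,-0.5,16],"angular":[0,0,0],"fingers":1},
  {"slide":[0,-0.5,16],"angular":[0,0,0],"fingers":1},
])

```text
clock: 19.15
tcp_pos: [0.5421, 0.0025, 0.152]
orientation: [0.066, -0.129, 0.952, 0.268]
wrist_force: [1.1, -0.1, -3.2]
finger_gap: 0.0351
grip_force: 51.6
```

```bash
python3 st.py
```

```text
tcp in pin mm [-0.7  0.1 94.7] F pin [-0.9 -1.2 -1. ] tq [ 0.65 -0.01  0.  ] gap 0.0351454349550496 19.15
```

Request:
jog_arm([
  {"slide":[-0.4,-0.3,2],"angular":[0,0,0],"fingers":1},
  {"slide":[-0.4,-0.3,4],"angular":[0,0,0],"fingers":1},
  {"slide":[-0.4,-0.3,6],"angular":[0,0,0],"fingers":1},
  {"slide":[-0.4,-0.3,8],"angular":[0,0,0],"fingers":1},
  {"slide":[-0.4,-0.3,8],"angular":[0,0,0],"fingers":1},
])

```text
clock: 19.57
tcp_pos: [0.5435, 0.0057, 0.1465]
orientation: [0.066, -0.129, 0.953, 0.268]
wrist_force: [-0.3, -2.9, 2.6]
finger_gap: 0.0353
grip_force: 52.5
```

```bash
python3 st.py
```

```text
tcp in pin mm [-0.7 -0.9 88.3] F pin [-0.3 -0.1  5.5] tq [0.48 0.3  0.05] gap 0.03531073789282268 19.5667
```

It stops at about 32 mm with 5.5 N axial force, on top of the square. I'll press slightly more and turn it to confirm.

Request:
jog_arm([
  {"slide":[0,0,1],"angular":[0,0,2],"fingers":1},
  {"slide":[0,0,1.5],"angular":[0,0,5],"fingers":1},
  {"slide":[0,0,1.5],"angular":[0,0,8],"fingers":1},
  {"slide":[0,0,1.5],"angular":[0,0,4],"fingers":1},
  {"slide":[0,0,1.5],"angular":[0,0,0],"fingers":1},
  {"slide":[0,0,1.5],"angular":[0,0,-4],"fingers":1},
  {"slide":[0,0,1.5],"angular":[0,0,-8],"fingers":1},
  {"slide":[0,0,1.5],"angular":[0,0,-4],"fingers":1},
  {"slide":[0,0,1.5],"angular":[0,0,0],"fingers":1},
  {"slide":[0,0,1.5],"angular":[0,0,0],"fingers":1},
])

```text
clock: 20.4
tcp_pos: [0.5438, 0.0061, 0.1462]
orientation: [0.066, -0.128, 0.953, 0.267]
wrist_force: [-3.1, -4.4, 8.6]
finger_gap: 0.0358
grip_force: 53.3
```

```bash
python3 st.py
```

```text
tcp in pin mm [-0.5 -1.2 87.9] F pin [ 1.3  2.4 11.6] tq [0.13 0.63 0.01] gap 0.03578285165750377 20.4
```

It stays stuck on the square at 11.6 N through the turn, so it does not fit and goes to the dish.

Request:
jog_arm([
  {"slide":[0,0,-2],"angular":[0,0,0],"fingers":1},
  {"slide":[0,0,-15],"angular":[0,0,0],"fingers":1},
  {"slide":[0,0,-40],"angular":[0,0,0],"fingers":1},
  {"slide":[0,0,-80],"angular":[0,0,0],"fingers":1},
  {"slide":[0,0,-115],"angular":[0,0,0],"fingers":1},
  {"slide":[0,0,-115],"angular":[0,0,0],"fingers":1},
  {"slide":[0,0,-115],"angular":[0,0,0],"fingers":1},
])

```text
clock: 20.98
tcp_pos: [0.5377, -0.0551, 0.243]
orientation: [0.067, -0.129, 0.953, 0.267]
wrist_force: [-1.0, -0.5, -3.4]
finger_gap: 0.0353
grip_force: 51.9
```

```bash
python3 - <<'E'
from h import *
s=get_state();print(s["tcp_pos"],s["wrist_force"],s["joint_pos"].round(2))
go([.578,.279,.22],pose([0,0,-1],np.radians(105)))
E
```

```text
[ 0.53765608 -0.05513794  0.24302905] [-1.04369396 -0.51347928 -3.40932443] [-0.52  0.37  0.01  1.45  0.51 -0.85]
 slide [-104.3, 252.8, 197.6] ang [29.7, 11.8, 0.4] rows 8.1
```

Request:
jog_arm([
  {"slide":[-104,253,197.5],"angular":[29.7,11.8,0.4],"fingers":1},
  {"slide":[-104,253,197.5],"angular":[29.7,11.8,0.4],"fingers":1},
  {"slide":[-104,253,197.5],"angular":[29.7,11.8,0.4],"fingers":1},
  {"slide":[-104,253,197.5],"angular":[29.7,11.8,0.4],"fingers":1},
  {"slide":[-104,253,197.5],"angular":[29.7,11.8,0.4],"fingers":1},
  {"slide":[-104,253,197.5],"angular":[29.7,11.8,0.4],"fingers":1},
  {"slide":[-104,253,197.5],"angular":[29.7,11.8,0.4],"fingers":1},
  {"slide":[-104,253,197.5],"angular":[29.7,11.8,0.4],"fingers":1},
  {"slide":[-104,253,197.5],"angular":[29.7,11.8,0.4],"fingers":1},
  {"slide":[-104,253,197.5],"angular":[29.7,11.8,0.4],"fingers":1},
])

```text
clock: 21.82
tcp_pos: [0.5739, 0.284, 0.2163]
orientation: [-0.004, -0.134, 0.991, 0.001]
wrist_force: [-0.2, -0.6, -1.7]
finger_gap: 0.0352
grip_force: 52.1
```

Request:
jog_arm([
  {"slide":[0,0,0],"angular":[0,0,0],"fingers":1},
  {"slide":[0,0,40],"angular":[0,0,0],"fingers":1},
  {"slide":[0,0,80],"angular":[0,0,0],"fingers":1},
  {"slide":[0,0,110],"angular":[0,0,0],"fingers":1},
  {"slide":[0,0,130],"angular":[0,0,0],"fingers":1},
  {"slide":[0,0,140],"angular":[0,0,0],"fingers":1},
  {"slide":[0,0,140],"angular":[0,0,0],"fingers":1},
  {"slide":[0,0,140],"angular":[0,0,0],"fingers":1},
])

```text
clock: 22.48
tcp_pos: [0.5758, 0.2796, 0.08]
orientation: [-0.002, -0.131, 0.991, 0.001]
wrist_force: [0.7, -0.3, -1.9]
finger_gap: 0.0353
grip_force: 52.0
```

```bash
python3 - <<'E'
from h import *
s=get_state();print(s["tcp_pos"],s["wrist_force"])
p=shot("wrist")
for r in tip_of("dish_floor",p)[:2]: print(round(r["p"],2),np.round(r["point"]),atz(p,r["point"],.004).round(4))
go([.578,.279,.0605],pose([0,0,-1],np.radians(105)))
E
```

```text
[0.57578035 0.27964167 0.0799968 ] [ 0.72103141 -0.30733467 -1.85597387]
 slide [-0.4, -1.9, 21.2] ang [0.1, 0.0, 0.1] rows 0.5
```

Request:
jog_arm([
  {"slide":[0,-1,6],"angular":[0,0,0],"fingers":1},
  {"slide":[0,-1,12],"angular":[0,0,0],"fingers":1},
  {"slide":[0,-1,15],"angular":[0,0,0],"fingers":1},
  {"slide":[0,-1,18],"angular":[0,0,0],"fingers":1},
  {"slide":[0,-1,19],"angular":[0,0,0],"fingers":1},
  {"slide":[0,-1,19],"angular":[0,0,0],"fingers":1},
])

```text
clock: 23.08
tcp_pos: [0.5756, 0.2799, 0.0605]
orientation: [-0.002, -0.132, 0.991, 0.001]
wrist_force: [0.1, 0.7, -2.9]
finger_gap: 0.0353
grip_force: 52.0
```

```bash
python3 -c "
from h import *
s=get_state();print(s['tcp_pos'],s['wrist_force'])"
```

```text
[0.5755917  0.27987167 0.06045108] [ 0.11507693  0.73580041 -2.87593298]
```

Request:
jog_arm([
  {"slide":[0,0,0.8],"angular":[0,0,0],"fingers":1},
  {"slide":[0,0,1.5],"angular":[0,0,0],"fingers":1},
  {"slide":[0,0,1.5],"angular":[0,0,0],"fingers":1},
  {"slide":[0,0,1.5],"angular":[0,0,0],"fingers":1},
])

```text
clock: 23.42
tcp_pos: [0.5758, 0.2799, 0.0603]
orientation: [-0.001, -0.132, 0.991, 0.001]
wrist_force: [-3.0, -2.3, 5.7]
finger_gap: 0.0349
grip_force: 53.1
```

Contact with the floor, so I'll release.

Request:
jog_arm([
  {"slide":[0,0,-0.7],"angular":[0,0,0],"fingers":1},
  {"slide":[0,0,-0.7],"angular":[0,0,0],"fingers":1},
  {"slide":[0,0,-0.7],"angular":[0,0,0],"fingers":0},
  {"slide":[0,0,-0.7],"angular":[0,0,0],"fingers":0},
  {"slide":[0,0,-0.7],"angular":[0,0,0],"fingers":0},
  {"slide":[0,0,-0.7],"angular":[0,0,0],"fingers":0},
  {"slide":[0,0,-0.7],"angular":[0,0,0],"fingers":0},
  {"slide":[0,0,-0.7],"angular":[0,0,0],"fingers":0},
])

```text
clock: 24.08
tcp_pos: [0.5759, 0.2798, 0.0597]
orientation: [-0.002, -0.131, 0.991, 0.001]
wrist_force: [-0.1, 0.4, -0.2]
finger_gap: 0.0853
grip_force: 0.0
```

Request:
jog_arm([
  {"slide":[0,0,-40],"angular":[0,0,0],"fingers":0},
  {"slide":[0,0,-80],"angular":[0,0,0],"fingers":0},
  {"slide":[0,0,-120],"angular":[0,0,0],"fingers":0},
  {"slide":[0,0,-160],"angular":[0,0,0],"fingers":0},
  {"slide":[0,0,-190],"angular":[0,0,0],"fingers":0},
  {"slide":[0,0,-190],"angular":[0,0,0],"fingers":0},
  {"slide":[0,0,-190],"angular":[0,0,0],"fingers":0},
  {"slide":[0,0,-190],"angular":[0,0,0],"fingers":0},
])

```text
clock: 24.75
tcp_pos: [0.5763, 0.2795, 0.2492]
orientation: [-0.002, -0.132, 0.991, 0.001]
wrist_force: [0.3, -0.4, -0.7]
finger_gap: 0.0853
grip_force: 0.0
```

```bash
python3 - <<'E'
from h import *
p=shot("wrist");save(p,"w8.png")
for n in("sleeve_1","dish_floor","tray_floor"):
    for r in tip_of(n,p)[:2]: print(n,round(r["p"],2),np.round(r["point"]),atz(p,r["point"],.004).round(4))
E
```

```text
sleeve_1 0.94 [256. 156.] [0.5764 0.283  0.004 ]
sleeve_1 0.28 [ 9. 71.] [0.5562 0.0069 0.004 ]
dish_floor 0.87 [258. 153.] [0.5724 0.284  0.004 ]
tray_floor 0.26 [255. 153.] [0.5733 0.2813 0.004 ]
```

View pics/w8.png

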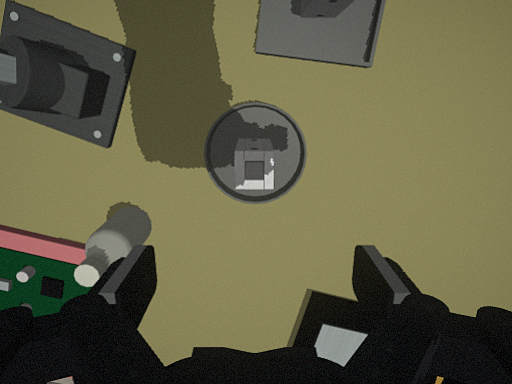

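The small-bored sleeve stands upright in the dish at (255,165), and the other one is still in the tray at the top of the picture.

```bash
python3 -c "
from workcell import *
print(hand_in())"
```

```text
the job is handed in; nothing more can be done
None
```

Both sleeves are sorted and the job is handed in (no verdict was returned): the one that went fully home is in the square tray, and the one that stayed stuck on the square at about 12 N is in the round dish.

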